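Hold the dust canister lid at its vent position

ROBOT

A 6-joint arm with a two-finger parallel gripper is mounted at the origin on the work surface. World frame = base frame: x ahead of the robot, y to its left, z up, the work surface at z = 0. Lengths are in m, angles in rad, forces in N, time in s.
With the tool pointing down it reaches from about 0.3 to 0.85 m from the base axis. Payload 4.2 kg.
Tool frame: the origin (TCP) lies midway between the tips of the shut fingers; the grasp point (between the pads) lies 19 mm behind it; z points along the fingers, y is the line along which they close (so a half turn about z gives the same grasp; the last joint's range is limited). The gripper opens to 91 mm and grips with 3 to 60 N. Pads are 32 mm wide; open, the fingers measure 118 mm over their backs; the gripper's body (76 mm by 178 mm) begins 60 mm behind the grasp point.
Start: joints at [-1.254, 0.32, 1.565, -0, 1.257, -0.02], TCP at [0.19, -0.543, 0.214] pointing down, gripper open.
Joint ranges: [-3.11, 3.11], [-0.84, 2.01], [0.21, 2.61], [-1.34, 4.49], [0.05, 2.63], [-2.56, 2.56]. Speed limits (rad/s): [2.57, 2.57, 3.14, 3.14, 3.14, 3.14].

INTERFACE

Orientations are given as a rotation vector (axis times angle).
In Python, from plant import get_obs, get_image, manip, spotter gives the robot as it stands. The module is installed in compiled form; this text tells all that it offers.
- The arm moves only by the shell command python3 -m jog 'ROWS'. ROWS is a JSON object of lists of equal length, an entry for each row: "grip": the finger opening in mm, from 0 to 91.2; "delta_pos": the shift along the world's x, y, z in units of 60 cm (1.0 is 60 cm), a list of three; "twist": the turn about the world's z in units of 2 rad (1.0 is 2 rad). A call has 1 to 10 rows; each row shifts and turns the commanded pose from where the row before left it; what a row does not reach is not made up. A row lasts 1/8 s, in which the tool goes at most 62.5 mm and 10.7 degrees, less where a joint would pass 70% of its speed; a pose out of reach is approached as far as the arm can. A call with a number of a shift or a turn outside -1 to 1 is refused whole. A call with a gripper value outside its range is refused whole. The fingers move at their own pace and stop on an object; the grip force is fixed at half the most. Time passes only in rows, so rows that do not move let the fingers close. It gives the time, the measured TCP pose, the force, the opening and the grip force at its end, in the units of the state.
- get_obs(): the state, without advancing time (a new reading comes with each control period).
- get_image(name): name is "scene" or "side" or "wrist"; returns a dict with "img" (420x560x3 uint8, red, green, blue), "range_z" (420x560 float32, m along the optical axis (not along the pixel's ray), 0 where there is no reading), "fovy" (degrees; the focal length in pixels is half the picture's height over the tangent of half this angle, whatever the lens; pixels are square), "cx", "cy" (the principal point, pixels), "k1" (the pictures are not rectified: a ray, as slopes to the right and down, at radius r is drawn at 1 + k1 r^2 times it, then the intrinsics apply), "rvec" (rotation vector, rad) and "tvec" (3), from world to camera coordinates, as OpenCV has them; the wrist camera has in their place "tool_from_camera" (4x4, takes a point from camera to tool coordinates, whose origin is the TCP and whose axes are the flange's). Camera axes: x right, y down, z forward; pixel columns grow to the right and rows downward; lengths in m; the calibration is good to about 2 mm. A picture is of the moment at which its call begins: read the wrist's pose just before it.
- manip.finish_job(): hands the job in; it is judged then, once.
Trained networks look in the newest picture that a camera, given by its name, has taken for a name from the list of things; names that differ only in an ending like _2 or _b are one class to them, and where a whole thing is asked for, a point or a joint stands for the part that bears it (a point fixed in the world has none). Each returns a list of dicts, best first, with "score" (0 to 1); they miss things now and then, are a little off and sometimes report something else, mostly with a low value. They report only what shows in the picture. A call takes as long as a camera call. They do not tell look-alikes from the thing itself.
- spotter.cut_out(camera, thing): "pixels" (420x560 bool, what is visible of it) and "location" ([row, column] in pixels, amid what is visible of it).
The state is a dict: "clock": time; "q": joint angles; "dq": joint speeds; "effort": joint torques, N m; "eef_pos": TCP position; "orientation": TCP orientation; "contact_force": force on the tool from outside, world axes, zero at the start; "wrist_torque": the same for the moment, N m; "grip_width": finger opening in m; "finger_force": force on a finger pad.
Only numpy, scipy, OpenCV 4.12 (cv2) and the standard library are available. Lean on these libraries where they do the work, as an engineer would, in place of code of your own. Each camera call takes 0.05 s, during which the arm holds its last target. There are 200 camera calls.

TASK

Put the loose lid on the dust canister so that its two lugs drop through the notches and it sits fully down on the rim, then twist it clockwise (seen from above) half way to the lock, so that the grip bar lines up with the long thin ribs on the rim. Never turn it so far that the lock clicks. The lid springs back when released, so finish while still gripping it and holding it at that half-way position, and leave the other things on the bench where they are.

Things in the scene. Friction and masses are not known exactly. Their poses are not given: they have to be found in the camera images.
- lid_grip (a point): Loose lid, about 0.25 kg, 64 mm tall, standing upright: black grip bar 56 long x 16 thick x 34 mm high on a pale disc 84 mm wide, 8 mm thick, with a plug below. Point: centre of the bar, on the lid's axis, 25 mm above the disc's underside, 47 mm above the lid's foot. z up the axis, x along the bar. The lid is the same after a half turn.
- lid_foot (a point): Centre of the lid's lowest face; axes as lid_grip. The aluminium plug below the disc is 59 mm wide and 22 mm long; at its foot two opposite lugs, at +x and -x under the bar's ends, reach 38 mm from the axis, 12 mm wide, 8 mm high.
- canister_mouth (a point): Centre of the mouth at rim height of the metal canister bolted to the bench: 106 mm wide, 85 mm tall, foot plate 130 mm square. Mouth 65 mm wide; two notches 19 mm wide, to 40 mm from the axis, at +x and -x; z up. The lid enters with its bar along this x (either way round), play 3 mm, until its disc lies on the rim: lid_grip is then 25 mm above this point.
- canister_rib (a point): One of the two long thin ribs on the rim, 48 mm from the axis at rim height, 40 degrees clockwise (from above) from the +x notch; the other is opposite. They mark half way. A pair of dots marks each notch, a broad tooth at 80 degrees the lock. The seated lid turns only clockwise from the notches, under a flange, to a stop at about 82 degrees.
- vent_ring (a joint): Turn in rad of the ring in the canister that the lid's lugs push round: 0 untouched; lugs meet it after about 0.13 rad of clockwise turn, then it reads the lid's turn less about 0.13 (half way: 0.57). Its spring turns the lid back, 0.05 N m at 0, plus 0.1 N m per rad. Two catches resist from about 50 degrees of lid turn and click behind the lugs (the lock) at about 1.2.
- glue_bottle: Bystander: a white bottle with an orange cap, 60 mm diameter, 160 mm tall, standing; origin at the centre of its underside.
- walnut_offcut: Bystander: a dark wooden block, 60 x 200 x 32 mm, with three dark spots on top; origin at the centre of its underside, y along its length.
- screwdriver: Bystander: a blue-handled screwdriver lying on the bench along its x axis; origin under its middle.
There are look-alikes about, which are no part of the job. What is shaped like the part that bears lid_grip but pink is not meant.

How it is judged:
By the outcome, as a careful person would: the job done as asked, in the order asked, and still so for the second after the job is handed in, while the arm keeps its last pose, push and grip.
It also fails if it takes over 42 s, if anything falls off the work surface, if the arm or the gripper's body presses on something with over 40 N, if the wrist force passes 120 N, or if a joint passes its speed limit or range.

## Working session

There is one attempt and no reset: what is moved stays moved. The work goes in short steps, Python scripts to look and compute and a shell command to move; the robot and the scene stay as the last step left them, time stands still between calls to the robot, and variables do not carry over. Pictures are saved under pics/ and viewed, at most 10 in all, crops included, and the job is handed in when it is done.

```bash
mkdir -p pics
cat > h.py <<'E'
import numpy as np, cv2
from scipy.spatial.transform import Rotation as R
from plant import get_obs, get_image, manip, spotter
def pts(d, obs=None):
    """world xyz for each pixel (420x560x3), nan where no range"""
    h,w=d["range_z"].shape; f=h/2/np.tan(np.radians(d["fovy"])/2)
    u,v=np.meshgrid(np.arange(w),np.arange(h))
    xd=(u-d["cx"])/f; yd=(v-d["cy"])/f; x,y=xd.copy(),yd.copy()
    for _ in range(10):
        s=1+d["k1"]*(x*x+y*y); x,y=xd/s,yd/s
    z=np.where(d["range_z"]>0,d["range_z"],np.nan)
    P=np.stack([x*z,y*z,z],-1)
    if "rvec" in d:
        M=R.from_rotvec(np.ravel(d["rvec"])).as_matrix(); return (P-np.ravel(d["tvec"]))@M
    T=np.array(d["tool_from_camera"]); P=P@T[:3,:3].T+T[:3,3]
    return P@R.from_rotvec(obs["orientation"]).as_matrix().T+obs["eef_pos"]
def save(n,img,scale=1):
    cv2.imwrite("pics/"+n,cv2.resize(img[...,::-1],None,fx=scale,fy=scale,interpolation=cv2.INTER_CUBIC))
E
python3 - <<'E'
from h import *
np.set_printoptions(precision=4,suppress=True)
print(get_obs())
for c in ["scene","side"]:
    d=get_image(c); P=pts(d); save(c+"0.png",d["img"],1.4)
    for t in ["lid_grip","canister_mouth","vent_ring","glue_bottle","walnut_offcut","screwdriver"]:
        try:
            for r in spotter.cut_out(c,t):
                m=r["pixels"]; print(c,t,round(r["score"],2),r["location"],m.sum(),np.nanmedian(P[m],0),np.nanmax(P[m],0),d["img"][m].mean(0))
        except Exception as e: print(t,e)
E
```

```text
{'clock': 0.0, 'q': array([-1.254 ,  0.3203,  1.5657,  0.    ,  1.2574, -0.02  ]), 'dq': array([ 0.0008,  0.0002, -0.0004,  0.0015,  0.0023,  0.0011]), 'effort': array([ -0.0027, -41.2473, -23.1977,   0.0725,   0.0457,  -0.0001]), 'eef_pos': array([ 0.1899, -0.5422,  0.2131]), 'orientation': array([-3.0954, -0.5261,  0.0004]), 'contact_force': array([-0.0068, -0.2584, -0.3498]), 'wrist_torque': array([-0.0724,  0.0085, -0.0238]), 'finger_force': 0.0, 'grip_width': 0.09150359429216504}
scene lid_grip 0.74 [176.6, 417.0] 1321 [0.4719 0.2676 0.0288] [0.507  0.3179 0.0652] [88.542  55.9849 61.1128]
scene lid_grip 0.69 [228.5, 386.2] 1521 [0.6034 0.228  0.0297] [0.6382 0.2769 0.0668] [86.8922 86.737  83.8705]
scene glue_bottle 0.7 [284.4, 240.6] 1962 [0.7948 0.0134 0.1032] [0.811  0.0369 0.162 ] [84.4337 73.975  61.9312]
scene glue_bottle 0.56 [151.8, 201.1] 4306 [ 0.5331 -0.1463  0.0561] [ 0.5937 -0.0702  0.0899] [77.935  72.5518 70.3054]
scene walnut_offcut 0.91 [247.9, 133.2] 4147 [ 0.7434 -0.2056  0.0303] [ 0.788  -0.1063  0.0359] [49.2725 35.693  27.1816]
scene screwdriver 0.94 [330.
[... 425 characters left out ...]
819]
side lid_grip 0.6 [362.5, 248.8] 2018 [0.4556 0.2757 0.0308] [0.5027 0.3108 0.0673] [109.5595  62.9301  73.8667]
side lid_grip 0.31 [172.4, 222.4] 1547 [0.7646 0.0201 0.0891] [0.8443 0.0384 0.1631] [92.3323 82.543  67.5055]
side canister_mouth 0.66 [204.8, 373.8] 3975 [ 0.4999 -0.1263  0.0562] [ 0.6065 -0.0685  0.0905] [88.4304 82.1575 79.5492]
side glue_bottle 0.66 [172.7, 224.4] 1577 [0.7646 0.0199 0.0883] [0.9138 0.0384 0.1631] [92.286  82.3177 67.2099]
side walnut_offcut 0.87 [147.3, 302.2] 2030 [ 0.7262 -0.1893  0.0312] [ 0.798  -0.1045  0.0371] [52.4601 30.0148 16.7714]
side screwdriver 0.97 [269.3, 134.1] 733 [0.7593 0.2705 0.0216] [0.8331 0.2953 0.0286] [33.101  59.0859 97.2019]
```

View pics/scene0.png

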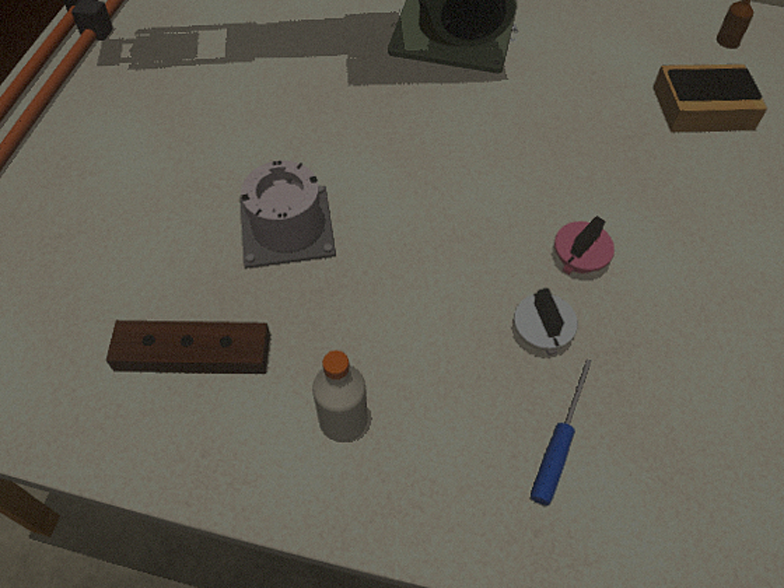

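The white-disc lid is at (389,229) native and its pink look-alike at (417,176). The pale one fits the description. The canister is at (201,135), with dots, ribs and teeth on its rim. I'll confirm these with a crop and measure the lid and rim.

Run:
```python
from h import *
np.set_printoptions(precision=4,suppress=True)
for c in ["scene","side"]:
    d=get_image(c); P=pts(d); im=d["img"].astype(float)
    near=np.hypot(P[...,0]-.60,P[...,1]-.235)<.07
    bar=near&(P[...,2]>.045)
    q=P[bar][:,:2]; top=P[near&(P[...,2]>.060)]
    (cx,cy),sz,a=cv2.minAreaRect(top[:,:2].astype(np.float32)); 
    u,s,vt=np.linalg.svd(top[:,:2]-top[:,:2].mean(0)); print(c,"bar n",len(top),"rect",cx,cy,sz,a,"dir",vt[0],np.degrees(np.arctan2(vt[0,1],vt[0,0])),"ztop",np.median(top[:,2]))
    disc=P[near&(abs(P[...,2]-.030)<.004)]; print("disc",cv2.minEnclosingCircle(disc[:,:2].astype(np.float32)),np.median(disc[:,2]))
    rim=P[(np.hypot(P[...,0]-.53,P[...,1]+.135)<.09)&(abs(P[...,2]-.086)<.006)]
    print("rim",cv2.minEnclosingCircle(rim[:,:2].astype(np.float32)),np.median(rim[:,2]),len(rim))
    if c=="scene": A=cv2.resize(d["img"][100:200,160:250],None,fx=4.4,fy=5.5); 
    if c=="scene": B=cv2.resize(d["img"][150:260,350:450],None,fx=3.6,fy=5)
save("crop.png",np.clip(np.hstack([A[:550],B[:550]]).astype(float)*1.6,0,255).astype(np.uint8))
```

```text
scene bar n 218 rect 0.5957765579223633 0.23050068318843842 (0.054909154772758484, 0.016272706910967827) 27.411867141723633 dir [0.8912 0.4537] 26.978769004226216 ztop 0.0625922678586078
disc ((0.5953134298324585, 0.22998996078968048), 0.042177412658929825) 0.029015436250168315
rim ((0.5109155774116516, -0.15403719246387482), 0.05463116616010666) 0.08346920368963925 1147
side bar n 281 rect 0.5944386720657349 0.2310582846403122 (0.05713915824890137, 0.017013942822813988) 29.07088279724121 dir [-0.8749 -0.4843] -151.0343155255745 ztop 0.06389787693435542
disc ((0.5943393707275391, 0.229935422539711), 0.0426739901304245) 0.03036516491640613
rim ((0.5079407691955566, -0.15376903116703033), 0.05487586185336113) 0.08496329206182492 1057
```

View pics/crop.png

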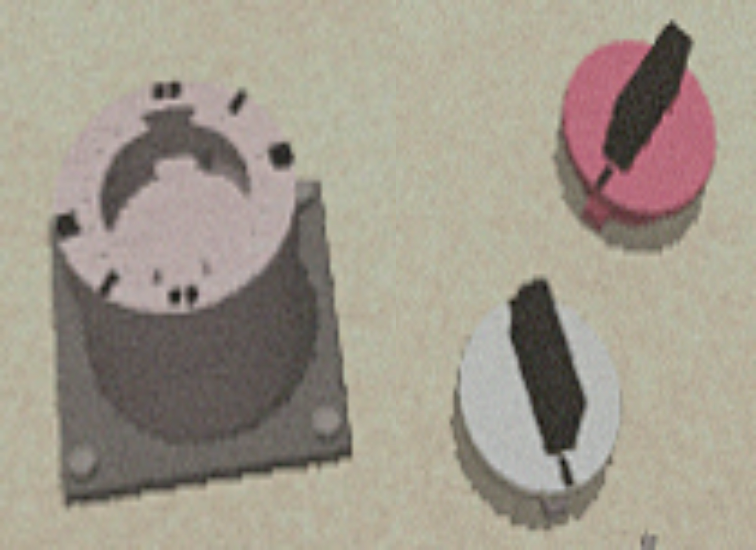

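The crop shows a pale lid (disc at crop (540,395)), which is the one meant, above right of it the pink look-alike. On the rim, the dot pairs are at crop (166,90) and (183,295), the ribs at (237,101) and (109,285), and the teeth at (280,155) and (68,225).

Run:
```python
from h import *
np.set_printoptions(precision=4,suppress=True)
d=get_image("scene"); P=pts(d); c=np.array([.5095,-.154])
g=d["img"].mean(-1); r=np.hypot(P[...,0]-c[0],P[...,1]-c[1])
m=((abs(P[...,2]-.084)<.005)&(r>.038)&(r<.056)&(g<60)).astype(np.uint8)
n,l,s,ce=cv2.connectedComponentsWithStats(m)
for i in range(1,n):
    p=np.nanmean(P[l==i],0); v=p[:2]-c; print(ce[i],s[i,4],p,np.hypot(*v),np.degrees(np.arctan2(v[1],v[0])))
o=get_obs(); M=R.from_rotvec(o["orientation"]).as_matrix(); print(o["eef_pos"],M, "tool y ang",np.degrees(np.arctan2(M[1,1],M[0,1])),o["q"])
print(get_image("wrist")["tool_from_camera"])
```

```text
[195.5 116. ] 6 [ 0.4683 -0.1752  0.0868] 0.04634608645398495 -152.8219337965041
[199.     115.7143] 7 [ 0.4655 -0.1689  0.0862] 0.04647279290127721 -161.23729946890697
[213.5   118.375] 8 [ 0.4644 -0.1397  0.0848] 0.047352889079217586 162.39750485540642
[196.     120.2857] 7 [ 0.4741 -0.1729  0.0813] 0.04011190537710184 -151.89459808182883
[202.5 120. ] 2 [ 0.4706 -0.1606  0.0814] 0.039473098274897665 -170.3054733239903
[223.2941 127.4706] 17 [ 0.4836 -0.1137  0.086 ] 0.04790236136218445 122.7701461160106
[174.7778 140.6111] 18 [ 0.5369 -0.1933  0.0867] 0.04788468296934099 -55.06457481105426
[226. 140.] 1 [ 0.51   -0.1006  0.0829] 0.0534063628152526 89.49408862576925
[220.     148.7143] 7 [ 0.5315 -0.106   0.0809] 0.052761401881072985 65.37814512911544
[176. 149.] 1 [ 0.5503 -0.1872  0.0793] 0.052590148844687185 -39.17745724612162
[193.4727 154.9273] 55 [ 0.5578 -0.1496  0.0816] 0.048525857878598526 5.227721753556803
[199.3333 153.3333] 3 [ 0.5549 -0.1384  0.0861] 0.04800686254871141 18.91314773453438
[203.1667 153.1667] 6 [ 0.5523 -0.1319  0.0852] 0.04811011242525812 27.294271167404588
[214.5 153. ] 4 [ 0.5437 -0.113   0.0808] 0.05334730028960279 50.155847501414684
[ 0.19   -0.5427  0.214 ] [[ 0.9438  0.3305  0.    ]
 [ 0.3305 -0.9438 -0.0001]
 [-0.      0.0001 -1.    ]] tool y ang -70.70374451310725 [-1.254   0.3196  1.5645 -0.      1.2574 -0.02  ]
[[ 0.     -0.9626 -0.2708  0.0765]
 [ 1.     -0.0003  0.0012 -0.0008]
 [-0.0012 -0.2708  0.9626 -0.1711]
 [ 0.      0.      0.      1.    ]]
```

Notch axis ≈ 23°, ribs ≈ −17°, and teeth 80° clockwise from the notches, all consistent. The lid is at (0.595, 0.230) with its bar at about 28°. I'll move above the lid.

```bash
python3 -m jog '{"grip":[91,91,91,91,91,91,91,91,91],"delta_pos":[[0.0375,0.0715,0],[0.0375,0.0715,0],[0.0375,0.0715,0],[0.0375,0.0715,0],[0.0375,0.0715,0],[0.0375,0.0715,0],[0.0375,0.0715,0],[0.0375,0.0715,0],[0.0375,0.0715,0]],"twist":[0.004,0.004,0.004,0.004,0.004,0.004,0.004,0.004,0.004]}'
python3 -m jog '{"grip":[91,91,91,91,91,91,91,91,91,91],"delta_pos":[[0.0375,0.0715,0],[0.0375,0.0715,0],[0.0375,0.0715,0],[0.0375,0.0715,0],[0.0375,0.0715,0],[0.0375,0.0715,0],[0.0375,0.0715,0],[0.0375,0.0715,0],[0.0375,0.0715,0],[0,0,0]],"twist":[0.004,0.004,0.004,0.004,0.004,0.004,0.004,0.004,0.004,0]}'
cat > w.py <<'E'
from h import *
np.set_printoptions(precision=4,suppress=True)
o=get_obs(); d=get_image("wrist"); P=pts(d,o); M=R.from_rotvec(o["orientation"]).as_matrix()
print("tcp",o["eef_pos"],"xang",np.degrees(np.arctan2(M[1,0],M[0,0])),"F",o["contact_force"],o["clock"])
E
python3 - <<'E'
from w import *
near=np.hypot(P[...,0]-.595,P[...,1]-.23)<.06
top=P[near&(P[...,2]>.056)]; (cx,cy),sz,a=cv2.minAreaRect(top[:,:2].astype(np.float32))
v=np.linalg.svd(top[:,:2]-top[:,:2].mean(0),full_matrices=False)[2][0]
print(cx,cy,sz,np.degrees(np.arctan2(v[1],v[0])),np.median(top[:,2]),len(top))
disc=P[near&(abs(P[...,2]-.030)<.004)]; print("disc",cv2.minEnclosingCircle(disc[:,:2].astype(np.float32)),np.median(disc[:,2]))
E
```

```text
clock: 2.02
eef_pos: [0.3932, -0.1552, 0.2143]
orientation: [3.076, 0.638, 0.001]
contact_force: [0.6, -0.6, 0.9]
grip_width: 0.091
finger_force: 0.0
clock: 3.28
eef_pos: [0.5959, 0.2323, 0.213]
orientation: [-3.05, -0.753, 0.0]
contact_force: [-1.2, -0.7, -0.0]
grip_width: 0.091
finger_force: 0.0
tcp [0.5959 0.2323 0.213 ] xang 27.73014382423896 F [-1.2401 -0.6859 -0.0123] 3.275
0.600790798664093 0.23123997449874878 (0.0641053169965744, 0.11579667031764984) 118.91611763962459 0.3255902773970307 60867
disc ((0.5968025922775269, 0.23127958178520203), 0.042018596082925797) 0.030346091531213537
```

Run:
```python
from w import *
near=np.hypot(P[...,0]-.596,P[...,1]-.231)<.045
top=P[near&(P[...,2]>.058)&(P[...,2]<.07)]; (cx,cy),sz,a=cv2.minAreaRect(top[:,:2].astype(np.float32))
v=np.linalg.svd(top[:,:2]-top[:,:2].mean(0),full_matrices=False)[2][0]
print(cx,cy,sz,np.degrees(np.arctan2(v[1],v[0])),np.median(top[:,2]),len(top))
```

```text
tcp [0.595  0.2304 0.2131] xang 27.657836569464685 F [0.2443 0.0513 0.1528] 3.325
0.5970883369445801 0.2311621606349945 (0.055219050496816635, 0.015598387457430363) -152.27471434248534 0.06405477787052241 851
```

```bash
python3 -m jog '{"grip":[91,91,91,91,91,91,15,5,5,5],"delta_pos":[[0.0025,0.0015,-0.08],[0,0,-0.08],[0,0,-0.08],[0,0,-0.04],[0,0,-0.0185],[0,0,0],[0,0,0],[0,0,0],[0,0,0],[0,0,0]],"twist":[0,0,0,0,0,0,0,0,0,0]}'
python3 -m jog '{"grip":[5,5],"delta_pos":[[0,0,0],[0,0,0]],"twist":[0,0]}'
```

```text
clock: 4.62
eef_pos: [0.5966, 0.2305, 0.0352]
orientation: [3.051, 0.748, 0.001]
contact_force: [-0.4, 0.7, 0.0]
grip_width: 0.0539
finger_force: 0.0
clock: 4.88
eef_pos: [0.5965, 0.2304, 0.0349]
orientation: [3.051, 0.748, 0.0]
contact_force: [0.1, -0.3, 0.2]
grip_width: 0.0338
finger_force: 0.0
```

```bash
python3 -m jog '{"grip":[5,5,5,5,5,5],"delta_pos":[[0,0,0],[0,0,0],[0,0,0],[0,0,0],[0,0,0.01],[0,0,0.03]],"twist":[0,0,0,0,0,0]}'
```

```text
clock: 5.62
eef_pos: [0.5955, 0.23, 0.0584]
orientation: [3.051, 0.748, -0.005]
contact_force: [0.0, -0.1, -2.1]
grip_width: 0.0163
finger_force: 30.0
```

```bash
python3 -m jog '{"grip":[5,5,5,5,5,5,5,5,5,5],"delta_pos":[[0,0,0.07],[0,0,0.07],[0,0,0.055],[-0.038,-0.073,0],[-0.038,-0.073,0],[-0.038,-0.073,0],[-0.038,-0.073,0],[-0.038,-0.073,0],[-0.038,-0.073,0],[0,0,0]],"twist":[0,0,0,-0.007,-0.007,-0.007,-0.007,-0.007,-0.007,0]}'
python3 -m jog '{"grip":[5],"delta_pos":[[0,0,0]],"twist":[0]}'
python3 - <<'E'
from w import *
save("wr1.png",np.clip(d["img"]*1.5,0,255).astype(np.uint8),1.4)
g=d["img"].mean(-1)
def circ(c):
    r=np.hypot(P[...,0]-c[0],P[...,1]-c[1]); m=(abs(P[...,2]-.085)<.005)&(r<.062); return r,m
r,m=circ((.5095,-.154)); c,rad=cv2.minEnclosingCircle(P[m][:,:2].astype(np.float32)); print("rim",c,rad,np.median(P[m][:,2]),m.sum())
r,m=circ(c); mm=(m&(r>.042)&(r<.053)&(g<60)).astype(np.uint8)
n,l,s,ce=cv2.connectedComponentsWithStats(mm)
for i in range(1,n):
    if s[i,4]<4: continue
    p=np.nanmean(P[l==i],0); v=p[:2]-c; print(ce[i],s[i,4],p,np.hypot(*v),np.degrees(np.arctan2(v[1],v[0])))
E
```

```text
clock: 6.88
eef_pos: [0.4581, -0.0345, 0.1771]
orientation: [3.08, 0.613, 0.001]
contact_force: [-0.4, 1.1, -2.7]
grip_width: 0.0158
finger_force: 30.0
clock: 7.0
eef_pos: [0.4603, -0.0323, 0.1769]
orientation: [3.08, 0.618, 0.004]
contact_force: [0.3, -0.6, -2.8]
grip_width: 0.0159
finger_force: 30.0
tcp [ 0.4603 -0.0323  0.1769] xang 22.697344635781455 F [ 0.2599 -0.6445 -2.8095] 7.0
rim (0.510708212852478, -0.15348030626773834) 0.05359087884426117 0.08552577483128697 7167
[448.0833 157.9333] 60 [ 0.5545 -0.1342  0.0881] 0.047830861282631226 23.791052118346705
[483.2 170.9] 40 [ 0.5569 -0.1667  0.088 ] 0.04803394950743021 -16.035081840571333
[496.6697 204.7706] 109 [ 0.5368 -0.1928  0.0883] 0.04715711124049576 -56.448951063289734
[384.87 224.17] 100 [ 0.4847 -0.1123  0.0883] 0.0486643724473703 122.26418514466064
[401.9231 254.1154] 26 [ 0.4661 -0.139   0.088 ] 0.04693998697198992 162.05771456674566
[433.7692 265.4038] 52 [ 0.4674 -0.1707  0.0879] 0.04662737862362186 -158.37176745015395
```

View pics/wr1.png

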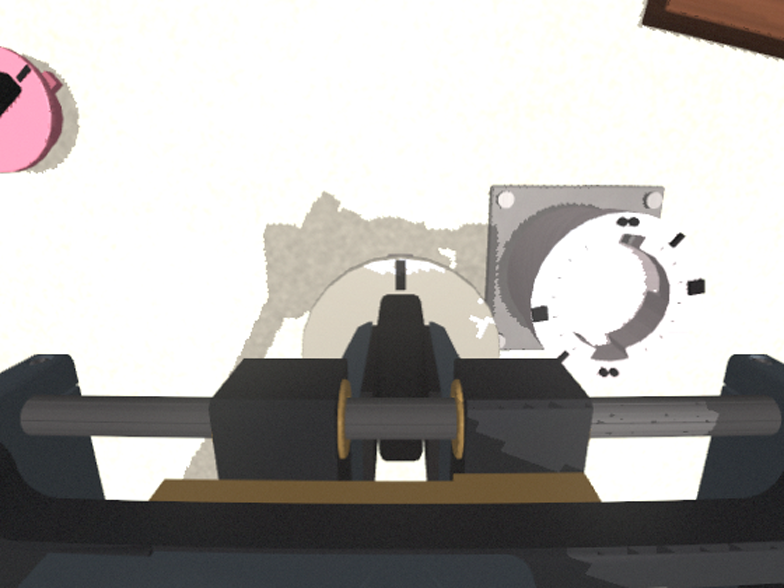

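The wrist view shows the lid held upright at about (400,330) and the canister at about (620,290), with its notch dots at (628,222) and (608,372). Next I'll check the lid's offset in the hand.

Run:
```python
from w import *
from scipy.optimize import least_squares
L=(P-o["eef_pos"])@M   # tool frame
zd=.0349-.030          # disc top below tcp along tool z
m=(abs(L[...,2]-zd)<.004)&(np.hypot(L[...,0],L[...,1])<.05)
q=L[m]; print(m.sum(),np.median(q[:,2]), q[:,:2].min(0),q[:,:2].max(0))
hull=cv2.convexHull(q[:,:2].astype(np.float32))[:,0]
e=hull[np.hypot(*hull.T)>.036]
s=least_squares(lambda p:np.hypot(*(e-p).T)-.042,[0,0],loss="soft_l1",f_scale=.0005); print("lid centre in tool frame",s.x,len(e))
g=d["img"].mean(-1); k=m&(g<45)&(L[...,0]>.025)&(abs(L[...,1])<.006); print("index line",k.sum(),L[k].mean(0),np.polyfit(L[k][:,0],L[k][:,1],1))
print("offset world",M[:2,:2]@s.x)
```

```text
tcp [ 0.4605 -0.0319  0.1767] xang 22.7560425300385 F [ 0.0267 -0.1881 -2.7044] 7.05
5862 0.004439361949105236 [-0.0005 -0.0416] [0.0426 0.0407]
lid centre in tool frame [ 0.0005 -0.0008] 44
index line 63 [ 0.0334 -0.0005  0.0034] [-0.0257  0.0004]
offset world [0.0001 0.0009]
```

```bash
python3 -m jog '{"grip":[5,5,5,5,5,5,5,5],"delta_pos":[[0.021,-0.0507,0],[0.021,-0.0507,0],[0.021,-0.0507,0],[0.021,-0.0507,0],[0,0,0],[0,0,-0.05],[0,0,-0.03],[0,0,0]],"twist":[0,0,0,0,0,0,0,0]}'
python3 - <<'E'
from w import *
d=get_image("scene"); save("sc2.png",np.clip(d["img"][80:220,120:300]*1.6,0,255).astype(np.uint8),4)
E
```

```text
clock: 8.1
eef_pos: [0.5092, -0.1525, 0.1265]
orientation: [-3.077, -0.621, 0.005]
contact_force: [0.4, -0.9, -2.0]
grip_width: 0.0159
finger_force: 30.0
tcp [ 0.5092 -0.1525  0.1265] xang 22.82649864095762 F [ 0.4217 -0.8819 -1.9792] 8.1
```

View pics/sc2.png

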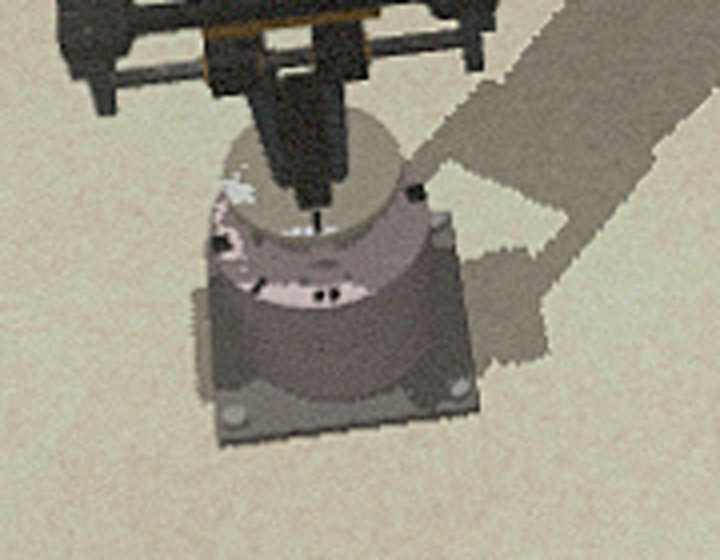

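The lid hovers over the mouth with its index line at (317,222), facing the notch dots at (327,294). I'll nudge it and lower gently.

```bash
python3 -m jog '{"grip":[5,5,5],"delta_pos":[[0.0015,-0.001,0],[0,0,0],[0,0,0]],"twist":[0,0,0]}'; python3 -m jog '{"grip":[5,5,5],"delta_pos":[[0,0,-0.008],[0,0,-0.008],[0,0,0]],"twist":[0,0,0]}'
```

```text
clock: 8.57
eef_pos: [0.5112, -0.1547, 0.1283]
orientation: [3.08, 0.619, 0.001]
contact_force: [0.4, 0.2, -2.4]
grip_width: 0.0158
finger_force: 30.0
clock: 8.95
eef_pos: [0.5105, -0.1546, 0.1176]
orientation: [-3.079, -0.619, 0.002]
contact_force: [0.0, -0.1, -3.2]
grip_width: 0.0159
finger_force: 30.0
```

```bash
python3 -m jog '{"grip":[5,5,5],"delta_pos":[[0,0.001,-0.008],[0,0,-0.008],[0,0,0]],"twist":[0,0,0]}'; python3 -m jog '{"grip":[5,5,5],"delta_pos":[[0,0,-0.006],[0,0,-0.004],[0,0,0]],"twist":[0,0,0]}'
```

```text
clock: 9.32
eef_pos: [0.5106, -0.154, 0.1081]
orientation: [-3.079, -0.619, 0.002]
contact_force: [-1.3, -0.2, -2.2]
grip_width: 0.0163
finger_force: 30.0
clock: 9.7
eef_pos: [0.5109, -0.154, 0.1024]
orientation: [-3.08, -0.619, 0.001]
contact_force: [-0.2, -0.3, -2.3]
grip_width: 0.0162
finger_force: 30.0
```

Lugs are well inside the mouth with no contact. Now the last 4–5 mm.

```bash
python3 -m jog '{"grip":[5,5,5],"delta_pos":[[0,0,-0.004],[0,0,-0.003],[0,0,0]],"twist":[0,0,0]}'; python3 -m jog '{"grip":[5,5,5],"delta_pos":[[0,0,-0.001],[0,0,-0.001],[0,0,0]],"twist":[0,0,0]}'
```

```text
clock: 10.07
eef_pos: [0.5109, -0.1541, 0.0983]
orientation: [-3.08, -0.619, 0.001]
contact_force: [-0.3, 0.3, -2.1]
grip_width: 0.0162
finger_force: 30.0
clock: 10.45
eef_pos: [0.5111, -0.1541, 0.0978]
orientation: [3.08, 0.619, 0.001]
contact_force: [-0.7, 0.8, 2.3]
grip_width: 0.016
finger_force: 30.0
```

```bash
python3 -m jog '{"grip":[5,5,5,5],"delta_pos":[[0,0,-0.001],[0,0,0],[0,0,0],[0,0,0]],"twist":[0,-0.04,-0.04,0]}'; python3 -c "
from plant import *
o=get_obs();print(o['contact_force'],o['wrist_torque'])"
```

```text
clock: 10.95
eef_pos: [0.5115, -0.1542, 0.0978]
orientation: [3.119, 0.37, 0.002]
contact_force: [-2.3, 0.6, 6.2]
grip_width: 0.0158
finger_force: 30.0
[-2.25074891  0.55968698  6.23020166] [ 0.15977651  0.54967338 -0.07196748]
```

```bash
python3 -m jog '{"grip":[5,5,5,5,5,5,5,5],"delta_pos":[[0,0,0],[0,0,0],[0,0,0],[0,0,0],[0,0,0],[0,0,0],[0,0,0],[0,0,0]],"twist":[-0.04,-0.04,-0.04,-0.04,-0.04,-0.04,-0.02,0]}'
python3 - <<'E'
from w import *
print(o["wrist_torque"])
save("wr3.png",np.clip(d["img"][100:340,120:440]*1.0,0,255).astype(np.uint8),2.4)
d=get_image("scene"); save("sc3.png",np.clip(d["img"][80:220,120:300]*1.8,0,255).astype(np.uint8),4)
E
```

```text
clock: 11.95
eef_pos: [0.5115, -0.154, 0.0978]
orientation: [-3.11, 0.444, -0.002]
contact_force: [-1.2, 0.5, 6.1]
grip_width: 0.0154
finger_force: 30.0
tcp [ 0.5115 -0.154   0.0978] xang -16.23670050987212 F [-1.2432  0.4944  6.0827] 11.95
[ 0.3066  0.5379 -0.0187]
```

View pics/wr3.png

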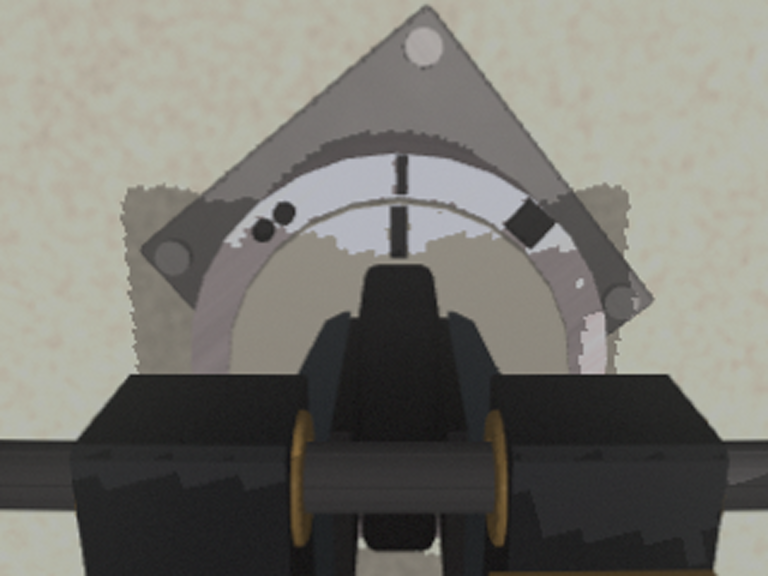

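View pics/sc3.png

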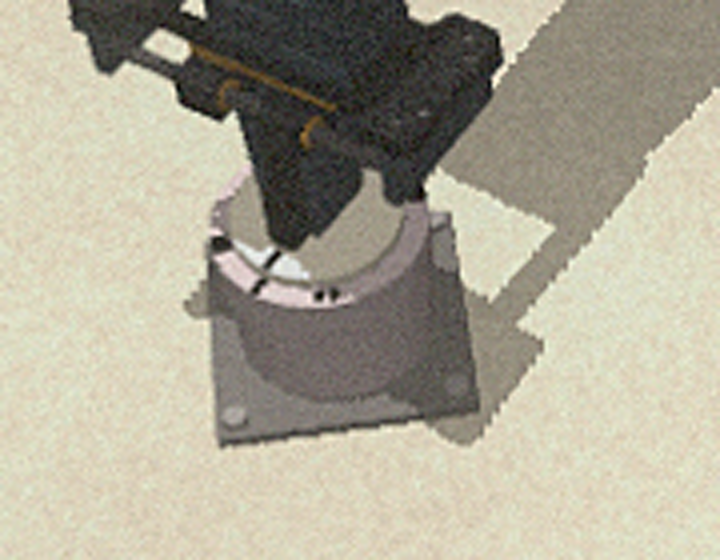

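The index line at (399,230) meets the rib at (401,175) in the wrist view, and the lid lies flat on the rim. It's about half a degree short, so I'll add a small trim, settle and hand in.

```bash
python3 -m jog '{"grip":[5,5,5,5],"delta_pos":[[0,0,0],[0,0,0],[0,0,0],[0,0,0]],"twist":[-0.006,0,0,0]}'
python3 - <<'E'
from w import *
print(manip.finish_job())
E
```

```text
clock: 12.55
eef_pos: [0.5115, -0.154, 0.0978]
orientation: [3.107, -0.461, 0.002]
contact_force: [-2.3, 1.0, 6.0]
grip_width: 0.0162
finger_force: 30.0
tcp [ 0.5115 -0.154   0.0978] xang -16.874109948932183 F [-2.3493  0.9765  5.9986] 12.55
the job is handed in; nothing more can be done
None
```

The pale lid is seated on the rim, turned about 40° clockwise so its bar lines up with the ribs, and still gripped there; the turn stopped well short of the lock, and I handed the job in at 12.6 s with no verdict returned.

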